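# Cure the lacquered hatch of a model's battery housing on a coasting turntable

### The arm

A 7-joint arm with a two-finger parallel gripper is mounted at the origin on the work surface. World frame = base frame: x ahead of the robot, y to its left, z up, the work surface at z = 0. Lengths are in m, angles in rad, forces in N, time in s.
With the tool pointing down it reaches from about 0.4 to 0.85 m from the base axis. Payload 4.5 kg.
Tool frame: the origin (TCP) lies on the centre line of the jaws, within the pads' length; the fingertips stand 14 mm ahead of it and the grasp point (between the pads) lies 5 mm behind it (r.finger_overhang is the distance from the TCP to the fingertips, in m); z points along the fingers, y is the line along which they close (so a half turn about z gives the same grasp; the last joint's range is limited). The gripper opens to 88 mm and grips with 3 to 60 N. Pads are 18 mm wide; open, the fingers measure 123 mm over their backs; the gripper's body (75 mm by 187 mm) begins 45 mm behind the grasp point.
Start: joints at [1.186, 0.689, -0.195, 1.565, 0.157, 0.902, -0.215], TCP at [0.254, -0.571, 0.253] pointing down, gripper open.
Joint ranges: [-3.01, 3.01], [-0.46, 2.08], [-1.47, 1.51], [0.13, 2.56], [-1, 4.14], [0.04, 2.09], [-2.66, 2.66]. Speed limits (rad/s): [2.57, 2.57, 3.14, 3.14, 3.14, 3.14, 3.14].

### API

Orientations are given as a rotation vector (axis times angle).
In Python, from cell import state, imaging, r gives the robot as it stands. The module is installed in compiled form; this text tells all that it offers.
- The arm moves only by the tool arm_command, never from a script. Its argument "rows" is a list of rows, each a list of 3 entries, a list of its own where there are three numbers: the shift along the tool's x, y, z in cm, then the turn, a rotation vector about the tool's x, y, z in rad, then the opening, from 0 (shut) to 1 (fully open). In form: [[[dx, dy, dz], [wx, wy, wz], claw], ...]. A call has exactly 5 rows; each row is the pose to reach, as a shift and turn from the pose commanded when the call began, along the tool's axes at that moment; what a row does not reach only later rows make up. A row lasts 1/12 s, in which the tool goes at most 41.7 mm and 7.16 degrees, less where a joint would pass 70% of its speed; a pose out of reach is approached as far as the arm can. A call with a gripper value outside its range is refused whole. The fingers move at their own pace and stop on an object; "squeeze" is the grip in N (left out, the last holds). Time passes only in rows, so rows that repeat a pose let the fingers close, or fill a call up. It gives the time, the measured TCP pose, the force, the opening and the grip force at its end, in the units of the state.
- state(): the state, without advancing time (a new reading comes with each control period).
- imaging.read_camera(name): name is "side" or "top" or "wrist"; returns a dict with "color" (420x560x3 uint8, blue, green, red), "vertical_fov" (degrees; the focal length in pixels is half the picture's height over the tangent of half this angle, whatever the lens; pixels are square), "cx", "cy" (the principal point, pixels), "T" (4x4, takes a point from camera to world coordinates). Camera axes: x right, y up, looking along -z (the intrinsics and any distortion apply to the point x, -y, -z); pixel columns grow to the right and rows downward; lengths in m; the calibration is good to about 2 mm. The wrist camera is an equidistant fisheye: a pixel r from the principal point sees the ray r / f radians off the axis. A picture is of the moment at which its call begins. There is no depth.
- r.sign_off(): hands the job in; it is judged then, once.
The state is a dict: "clock": time; "joint_pos": joint angles; "joint_vel": joint speeds; "tau": joint torques, N m; "ee_pos": TCP position; "ee_rot": TCP orientation; "ft_force": force on the tool from outside, world axes, zero at the start; "ft_torque": the same for the moment, N m; "finger_gap": opening from 0.0 (shut) to 1.0 (fully open); "finger_force": force on a finger pad.
Only numpy, scipy, OpenCV 4.12 (cv2) and the standard library are available. Lean on these libraries where they do the work, as an engineer would, in place of code of your own. Each camera call takes 0.05 s, during which the arm holds its last target. There are 200 camera calls.

### The job

Take the curing lamp out of its stand and set the turntable turning by its push post (in either order), at about one turn in six to ten seconds, so that the lacquer does not run. Then, while the turntable coasts on untouched (slowing to no less than one turn in 15 seconds), keep the lamp's lens 25 mm above the middle of the round hatch, following it within 15 mm for six seconds without a break and never touching the housing. Finally put the lamp back upright in the hole of its stand and let go of it, leaving the other things on the bench alone; the turntable may still be turning.

Things in the scene. Friction and masses are not known exactly. Their poses are not given: they have to be found in the camera images.
- turntable: Fixed base of a modeller's turntable, black, 170 mm across, 30 mm high; origin on the vertical turning axis at bench height, yaw always 0. On it turns an aluminium disc 240 mm across, top face 44 mm above the bench, carrying the push post and the battery housing.
- disc (a joint): Angle of the disc, rad, positive counter-clockwise from above, no stops, keeps counting past full turns; at rest at any angle at first. At angle a the hatch lies from the axis in direction a (0: world +x), the push post in a + pi. Runs freely both ways: nominal inertia 0.0105 kg m2 (varies by 35 percent), drag 0.0002 N m s/rad, dry friction 0.0001 N m: loses about a tenth of its speed in 3 s.
- housing: Grey plastic battery housing of a scale model, a box 60 mm (radial) x 100 mm (tangential) x 35 mm high, fixed on the disc; origin at the middle of its underside, on the disc's top face 70 mm from the turning axis. Its x axis points radially outwards.
- hatch (a point): Middle of the top of the round hatch, a low boss 34 mm across with a clear lacquered face, at the middle of the housing's top: 83 mm above the bench, 70 mm from the turning axis. It goes round with the disc.
- aim (a point): Where the middle of the lamp's lens should be: 25 mm above the middle of the hatch (108 mm above the bench), going round with it.
- post_top (a point): Middle of the top of the push post, an upright steel pin 18 mm in diameter and 60 mm high on the disc, 100 mm from the axis and across from the housing; its top is 104 mm above the bench. Push it sideways, along its circle, to turn the disc.
- lamp: Curing lamp, an aluminium barrel 112 mm long plus a 3 mm button on top, standing upright, lens down: head 32 mm in diameter up to 26 mm above the lens face, 28 mm from 32 mm up (grip there, about 80 mm above the lens). About 120 g. Origin at the middle of the lens face (lower end), z up along the barrel. Always lit.
- stand: Fixed black block 80 x 80 mm, 42 mm high, with a round hole 40 mm in diameter and 32 mm deep in its top middle; origin at the middle of the underside. The lamp stands in the hole, its lens face 10 mm above the bench. It is on the left or the right of the turntable.
- battery: Blue battery pack 72 x 44 x 24 mm lying on the other side of the turntable, loose; bystander. Origin at the middle of its underside.
- paint_jar: Small paint jar, 48 mm in diameter and 55 mm high, loose; bystander. Origin at the middle of its underside.
- screwdriver: Screwdriver with a red handle, 160 mm long, lying loose beyond the turntable; bystander.
There are look-alikes about, which are no part of the job. What is meant by the lamp is not orange or purple, and is the smaller of those in its own colour.

How it is judged:
By the outcome, as a careful person would: the job done as asked, in the order asked, and still so for the second after the job is handed in, with the robot touching nothing.
It also fails if it takes over 72 s, if anything falls off the work surface, if the arm or the gripper's body presses on something with over 40 N, if the wrist force passes 120 N, or if a joint passes its speed limit or range.

## Working session

There is one attempt and no reset: what is moved stays moved. The work goes in short steps, Python scripts to look and compute and a tool call to move; the robot and the scene stay as the last step left them, time stands still between calls to the robot, and variables do not carry over. Pictures are saved under pics/ and viewed, at most 12 in all, crops included, and the job is handed in when it is done.

Besides the shell and the picture viewer there is one more tool, called after "Call:" by a JSON object that holds its "api" and its "payload", one argument or row to a line. arm_command: Moves the arm, as the interface text tells. Its arguments: {"type":"object","properties":{"rows":{"type":"array"},"squeeze":{"type":"number"}},"required":["rows"]}

```bash
ls; mkdir -p pics; cat > h.py <<'E'
import numpy as np, cv2
from scipy.spatial.transform import Rotation as R
def f(c): return 210/np.tan(np.radians(c["vertical_fov"])/2)
def ray(c,u,v,fish=False):
    x=(u-c["cx"]);y=(v-c["cy"]);F=f(c)
    if fish:
        rr=np.hypot(x,y);t=rr/F;s=np.sin(t)/max(rr,1e-9);d=np.array([x*s,-y*s,-np.cos(t)])
    else: d=np.array([x/F,-y/F,-1.])
    T=np.array(c["T"]);return T[:3,3],T[:3,:3]@(d/np.linalg.norm(d))
def onz(c,u,v,z,fish=False):
    o,d=ray(c,u,v,fish);return o+d*(z-o[2])/d[2]
def proj(c,p):
    T=np.array(c["T"]);q=T[:3,:3].T@(np.array(p)-T[:3,3]);return c["cx"]+f(c)*q[0]/-q[2],c["cy"]-f(c)*q[1]/-q[2]
def tri(o1,d1,o2,d2):
    A=np.c_[d1,-d2];s=np.linalg.lstsq(A,o2-o1,rcond=None)[0];a=o1+s[0]*d1;b=o2+s[1]*d2
    return (a+b)/2,np.linalg.norm(a-b)
E
python3 - <<'E'
from h import *
from cell import state,imaging,r
s=state();print(s["clock"],s["ee_pos"],s["ee_rot"],s["finger_gap"])
ims=[]
for n in("side","top"):
    c=imaging.read_camera(n);cv2.imwrite(f"pics/{n}0.png",c["color"]);print(n,c["vertical_fov"],c["cx"],c["cy"],np.round(c["T"],3).tolist(),[k for k in c])
    np.save(f"pics/{n}0.npy",{k:c[k] for k in c},allow_pickle=True)
E
```

```text
pics
0.0 [ 0.25387818 -0.57048281  0.25193208] [-3.07130410e+00 -6.52803024e-01  7.83406535e-04] 0.9980964924955694
side 44.98594871521398 285.10772327014513 204.42734624059295 [[-0.946, 0.219, -0.241, 0.282], [-0.325, -0.61, 0.723, 0.884], [0.012, 0.762, 0.648, 0.883], [0.0, 0.0, 0.0, 1.0]] ['color', 'vertical_fov', 'cx', 'cy', 'T']
top 54.83457678420195 279.2105030247336 207.86741218035704 [[-0.067, 0.971, -0.229, 0.311], [-0.998, -0.065, 0.014, 0.02], [-0.001, 0.229, 0.973, 1.226], [0.0, 0.0, 0.0, 1.0]] ['color', 'vertical_fov', 'cx', 'cy', 'T']
```

View pics/top0.png

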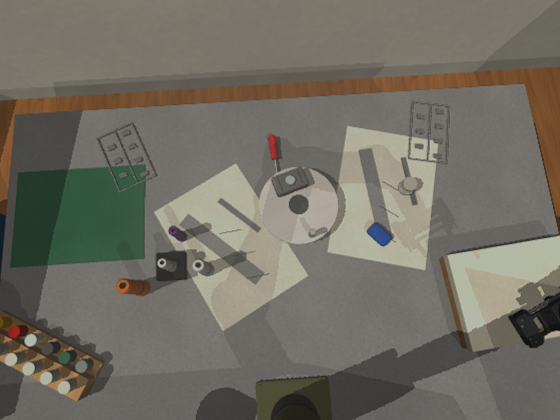

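View pics/side0.png

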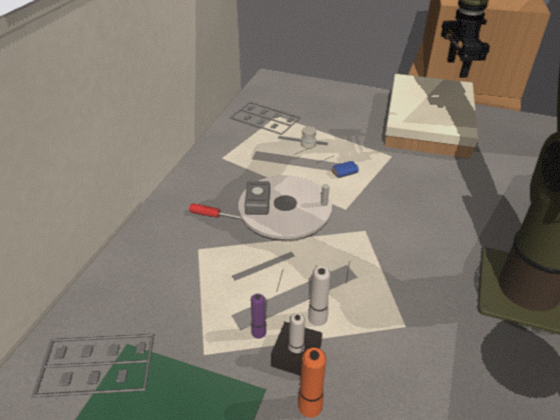

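The top view has the turntable hub at (299,205), the hatch at (290,180) and the post at about (318,232). There are four lamp-like things. In top/side pixels:
- **Purple:** (177,233)/(258,315)
- **Orange:** (130,287)/(312,380)
- **Large aluminium:** (200,267)/(319,296)
- **Small aluminium, standing in the black block:** (168,264)/(297,333)

The small aluminium one fits: it isn't orange or purple, it's the smaller of its colour, and it's in the stand. I'll confirm it in a crop.

```bash
python3 - <<'E'
from h import *
t=np.load("pics/top0.npy",allow_pickle=True).item();s=np.load("pics/side0.npy",allow_pickle=True).item()
a=cv2.resize(s["color"][255:415,215:355],None,fx=3.5,fy=3.5,interpolation=2)
a=np.clip(a*1.0,0,255).astype(np.uint8)[:560]
b=cv2.resize(t["color"][215:305,110:220],None,fx=2.8,fy=2.8,interpolation=2)
o=np.zeros((560,a.shape[1]+b.shape[1],3),np.uint8);o[:a.shape[0],:a.shape[1]]=a;o[:b.shape[0],a.shape[1]:]=b
b2=cv2.resize(t["color"][160:245,255:345],None,fx=3.4,fy=3.4,interpolation=2);b2=b2[:560-b.shape[0],:b.shape[1]];o[b.shape[0]:b.shape[0]+b2.shape[0],a.shape[1]:a.shape[1]+b2.shape[1]]=b2
print(o.shape,b.shape);cv2.imwrite("pics/crop1.png",o)
# disc: bright grey-pinkish ellipse; try known points
for n,(u,v),(us,vs) in [("hub",(299,205),(285,203)),("lamp",(166,264),(297,317)),("big",(198,266),(321,271)),("purple",(174,232),(258,297)),("orange",(124,286),(314,354)),("hatch",(290,180),(257,190)),("post",(321,231),(325,187)),("jar",(409,184),(309,130))]:
    p,e=tri(*ray(t,u,v),*ray(s,us,vs));print(n,p.round(3),round(e,4))
E
```

```text
(560, 798, 3) (252, 308, 3)
hub [ 0.595 -0.058  0.044] 0.0014
lamp [0.439 0.323 0.114] 0.0053
big [0.423 0.229 0.149] 0.0028
purple [0.526 0.301 0.111] 0.0037
orange [0.382 0.418 0.161] 0.0013
hatch [ 0.662 -0.034  0.087] 0.001
post [ 0.506 -0.112  0.08 ] 0.0019
jar [ 0.633 -0.392  0.058] 0.0001
```

View pics/crop1.png

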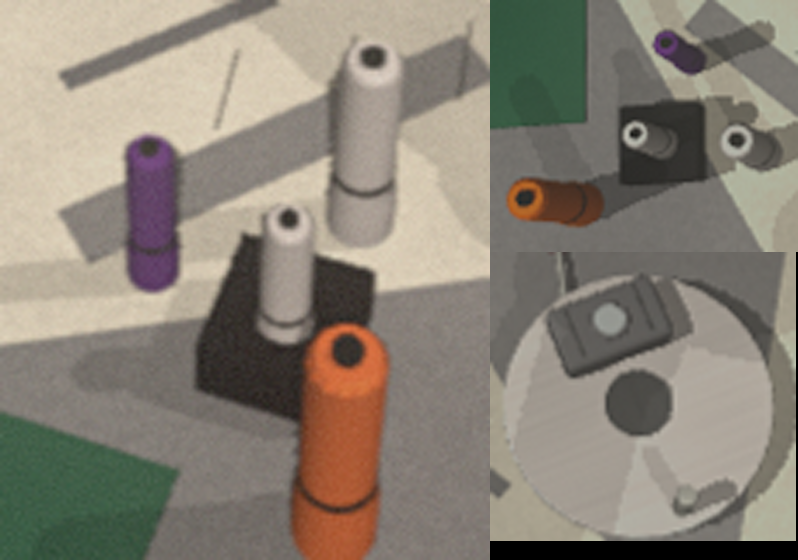

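The crop shows the small aluminium lamp in the black block, with its button at side (297.6,317) and top (161.4,263). The taller aluminium one stands free beside it, so the one in the stand is meant.

```bash
python3 - <<'E'
from h import *
t=np.load("pics/top0.npy",allow_pickle=True).item();s=np.load("pics/side0.npy",allow_pickle=True).item()
P={}
for n,(u,v),(us,vs) in [("hub",(298.5,204.4),(285.3,203)),("lamp",(161.4,262.9),(297.6,317)),("big",(197.9,265),(321.6,271)),("purple",(172.5,230.4),(257.6,296.7)),("orange",(122.5,285.4),(314.1,355)),("hatch",(290.3,180),(257,190)),("post",(312.6,232),(325,187)),("jar",(409,184),(309,130))]:
    p,e=tri(*ray(t,u,v),*ray(s,us,vs));P[n]=p;print(n,p.round(4),round(e,4))
for n in("lamp","big","purple","orange"):d=P[n]-P["lamp"];print(n,np.hypot(*d[:2]).round(3),np.degrees(np.arctan2(d[1],d[0])).round(0))
h=P["hub"]
for n in("hatch","post"):d=P[n]-h;print(n,np.hypot(*d[:2]).round(4),np.arctan2(d[1],d[0]).round(3))
# stand: dark mask in top
g=t["color"].max(2);m=np.zeros_like(g);m[245:288,148:195]=(g[245:288,148:195]<52)*255
k,l,st,ce=cv2.connectedComponentsWithStats(m);i=1+st[1:,4].argmax();c=np.vstack([x for x in cv2.findContours((l==i).astype(np.uint8),0,1)[0]]);q=cv2.minAreaRect(c);print(q)
for z in (0.042,):
    print(onz(t,*q[0],z).round(4),[onz(t,*b,z)[:2].round(3) for b in cv2.boxPoints(q)])
# hatch light spot centroids
# disc outline in top
hs=cv2.cvtColor(t["color"],cv2.COLOR_BGR2HSV)
print(t["color"][205,270],t["color"][180,290],t["color"][190,330])
print(proj(t,[*P["lamp"][:2],.042]),proj(s,[*P["lamp"][:2],.042]))
E
```

```text
hub [ 0.595  -0.0564  0.046 ] 0.0014
lamp [0.4386 0.3314 0.1263] 0.0006
big [0.4238 0.2286 0.1491] 0.001
purple [0.5281 0.3037 0.1154] 0.0005
orange [0.3828 0.4213 0.163 ] 0.0013
hatch [ 0.662  -0.0354  0.0857] 0.0012
post [ 0.5005 -0.0861  0.1011] 0.0008
jar [ 0.6334 -0.3915  0.0584] 0.0001
lamp 0.0 0.0
big 0.104 -98.0
purple 0.094 -17.0
orange 0.106 122.0
hatch 0.0703 0.304
post 0.0991 -2.837
((170.97999572753906, 266.1399841308594), (27.23577880859375, 29.454580307006836), 86.8201675415039)
[0.4374 0.3276 0.042 ] [array([0.478, 0.373]), array([0.477, 0.287]), array([0.398, 0.283]), array([0.399, 0.368])]
[143 152 159] [145 150 149] [142 151 159]
(np.float64(169.65659308009344), np.float64(265.8275717527059)) (np.float64(296.23069570744286), np.float64(343.8648854435942))
```

```bash
cat > plan.py <<'E'
import json,numpy as np,sys
# cmd pose: x,y,z,phi (tool x azimuth), tool straight down
def load(): return json.load(open("cmd.json"))
def save(c): json.dump([float(x) for x in c],open("cmd.json","w"))
def sync():
    from cell import state; from scipy.spatial.transform import Rotation as R
    s=state();M=R.from_rotvec(s["ee_rot"]).as_matrix();c=[*s["ee_pos"],np.arctan2(M[1,0],M[0,0])];return s,c
def rows(traj,claw,step=.05,q=None):
    "traj: list of poses (multiple of 5); prints calls"
    c=load()
    for k in range(0,len(traj),5):
        out=[];cp,sp=np.cos(c[3]),np.sin(c[3])
        for i,p in enumerate(traj[k:k+5]):
            d=np.array(p[:3])-c[:3];w=-((p[3]-c[3]+np.pi)%(2*np.pi)-np.pi)
            s=[d[0]*cp+d[1]*sp,d[0]*sp-d[1]*cp,-d[2]]
            s=[round(round(v*100/step)*step,3)+0. for v in s];w=round(w,2)+0.
            cl=claw[k+i] if isinstance(claw,list) else claw
            out.append([s,[0,0,w],cl])
        print(json.dumps(out).replace(" ",""))
        s=np.array(out[-1][0])/100
        c=[c[0]+s[0]*cp+s[1]*sp,c[1]+s[0]*sp-s[1]*cp,c[2]-s[2],c[3]-out[-1][1][2]]
    save(c);print("end",np.round(c,4))
def seg(a,b,n):
    "n poses easing a->b"
    a,b=np.array(a),np.array(b);return [list(a+(b-a)*u) for u in np.arange(1,n+1)/n]
E
python3 - <<'E'
from plan import *
s,c=sync();save(c);print(np.round(c,4))
rows(seg(c,[.484,-.061,.25,np.radians(123)],15)+seg([.484,-.061,.25,np.radians(123)],[.484,-.061,.089,np.radians(123)],5),0)
E
```

```text
[ 0.2539 -0.5705  0.252   0.4189]
[[[2.8,-2.5,0.0],[0,0,-0.12],0],[[5.55,-4.95,0.05],[0,0,-0.23],0],[[8.35,-7.45,0.05],[0,0,-0.35],0],[[11.15,-9.9,0.05],[0,0,-0.46],0],[[13.9,-12.4,0.05],[0,0,-0.58],0]]
[[[3.7,-0.55,0.05],[0,0,-0.11],0],[[7.4,-1.1,0.05],[0,0,-0.23],0],[[11.05,-1.65,0.05],[0,0,-0.34],0],[[14.75,-2.2,0.05],[0,0,-0.46],0],[[18.45,-2.75,0.1],[0,0,-0.57],0]]
[[[3.4,1.55,0.0],[0,0,-0.12],0],[[6.8,3.05,0.0],[0,0,-0.23],0],[[10.2,4.6,0.0],[0,0,-0.35],0],[[13.6,6.1,0.05],[0,0,-0.46],0],[[17.0,7.65,0.05],[0,0,-0.58],0]]
[[[0.0,0.0,3.2],[0,0,0.0],0],[[0.0,0.0,6.45],[0,0,0.0],0],[[0.0,0.0,9.65],[0,0,0.0],0],[[0.0,0.0,12.9],[0,0,0.0],0],[[0.0,0.0,16.1],[0,0,0.0],0]]
end [ 0.484  -0.0608  0.089   2.1489]
```

Call:
{"api": "arm_command", "payload": {
  "rows": [
    [[2.8,-2.5,0.0],[0,0,-0.12],0],
    [[5.55,-4.95,0.05],[0,0,-0.23],0],
    [[8.35,-7.45,0.05],[0,0,-0.35],0],
    [[11.15,-9.9,0.05],[0,0,-0.46],0],
    [[13.9,-12.4,0.05],[0,0,-0.58],0]
  ]
}}

```text
clock: 0.52
ee_pos: [0.3311, -0.3994, 0.252]
ee_rot: [-2.754, -1.512, -0.0]
ft_force: [0.4, 0.7, -0.9]
finger_gap: 0.644
finger_force: 0.0
```

Call:
{"api": "arm_command", "payload": {
  "rows": [
    [[3.7,-0.55,0.05],[0,0,-0.11],0],
    [[7.4,-1.1,0.05],[0,0,-0.23],0],
    [[11.05,-1.65,0.05],[0,0,-0.34],0],
    [[14.75,-2.2,0.05],[0,0,-0.46],0],
    [[18.45,-2.75,0.1],[0,0,-0.57],0]
  ]
}}

```text
clock: 0.93
ee_pos: [0.4077, -0.2296, 0.2512]
ee_rot: [-2.218, -2.225, 0.0]
ft_force: [0.8, -0.2, -0.9]
finger_gap: 0.268
finger_force: 0.0
```

Call:
{"api": "arm_command", "payload": {
  "rows": [
    [[3.4,1.55,0.0],[0,0,-0.12],0],
    [[6.8,3.05,0.0],[0,0,-0.23],0],
    [[10.2,4.6,0.0],[0,0,-0.35],0],
    [[13.6,6.1,0.05],[0,0,-0.46],0],
    [[17.0,7.65,0.05],[0,0,-0.58],0]
  ]
}}

```text
clock: 1.35
ee_pos: [0.4844, -0.0598, 0.2505]
ee_rot: [-1.489, -2.766, 0.001]
ft_force: [0.5, -0.0, -0.7]
finger_gap: 0.009
finger_force: 0.0
```

Call:
{"api": "arm_command", "payload": {
  "rows": [
    [[0,0,3.2],[0,0,0],0],
    [[0,0,6.45],[0,0,0],0],
    [[0,0,9.65],[0,0,0],0],
    [[0,0,12.9],[0,0,0],0],
    [[0,0,16.1],[0,0,0],0]
  ]
}}

```text
clock: 1.77
ee_pos: [0.4841, -0.0614, 0.0882]
ee_rot: [-1.496, -2.762, -0.0]
ft_force: [1.2, -0.4, 0.5]
finger_gap: 0.005
finger_force: 0.0
```

```bash
python3 - <<'E'
from plan import *
c=load();A=np.array([.595,-.0564]);th0=-2.839
inc=[1.5]*6+[2.5,3.5,4.5,5.5,6.5,7.5]+[7.75]*3+[4,1.5,0,0,0]
s=np.cumsum(inc)/100;off=np.array(c[:2])-(A+.1*np.array([np.cos(th0),np.sin(th0)]))
print(off)
z=[.089]*17+[.105,.135,.17]
t=[[*(A+.1*np.array([np.cos(th0+a),np.sin(th0+a)])+off),zz,c[3]] for a,zz in zip(s,z)]
rows(t,0,.02)
E
```

```text
[-0.01553273  0.02539415]
[[[-0.14,-0.04,0.0],[0,0,0.0],0],[[-0.28,-0.08,0.0],[0,0,0.0],0],[[-0.44,-0.12,0.0],[0,0,0.0],0],[[-0.58,-0.14,0.0],[0,0,0.0],0],[[-0.72,-0.18,0.0],[0,0,0.0],0]]
[[[-0.16,-0.02,0.0],[0,0,0.0],0],[[-0.4,-0.06,0.0],[0,0,0.0],0],[[-0.74,-0.12,0.0],[0,0,0.0],0],[[-1.2,-0.16,0.0],[0,0,0.0],0],[[-1.74,-0.2,0.0],[0,0,0.0],0]]
[[[-0.66,0.02,0.0],[0,0,0.0],0],[[-1.4,0.06,0.0],[0,0,0.0],0],[[-2.16,0.18,0.0],[0,0,0.0],0],[[-2.92,0.36,0.0],[0,0,0.0],0],[[-3.66,0.6,0.0],[0,0,0.0],0]]
[[[-0.38,0.14,0.0],[0,0,0.0],0],[[-0.52,0.2,0.0],[0,0,0.0],0],[[-0.52,0.2,-1.6],[0,0,0.0],0],[[-0.52,0.2,-4.6],[0,0,0.0],0],[[-0.52,0.2,-8.1],[0,0,0.0],0]]
end [ 0.5238 -0.1141  0.17    2.1489]
```

Call:
{"api": "arm_command", "payload": {
  "rows": [
    [[-0.14,-0.04,0.0],[0,0,0.0],0],
    [[-0.28,-0.08,0.0],[0,0,0.0],0],
    [[-0.44,-0.12,0.0],[0,0,0.0],0],
    [[-0.58,-0.14,0.0],[0,0,0.0],0],
    [[-0.72,-0.18,0.0],[0,0,0.0],0]
  ]
}}

```text
clock: 2.18
ee_pos: [0.4879, -0.0688, 0.0914]
ee_rot: [1.496, 2.759, 0.002]
ft_force: [-0.2, -0.2, 0.2]
finger_gap: 0.002
finger_force: 0.0
```

Call:
{"api": "arm_command", "payload": {
  "rows": [
    [[-0.16,-0.02,0.0],[0,0,0.0],0],
    [[-0.4,-0.06,0.0],[0,0,0.0],0],
    [[-0.74,-0.12,0.0],[0,0,0.0],0],
    [[-1.2,-0.16,0.0],[0,0,0.0],0],
    [[-1.74,-0.2,0.0],[0,0,0.0],0]
  ]
}}

```text
clock: 2.6
ee_pos: [0.4947, -0.0844, 0.0898]
ee_rot: [-1.496, -2.763, 0.0]
ft_force: [0.1, -1.2, 0.5]
finger_gap: 0.007
finger_force: 0.0
```

Call:
{"api": "arm_command", "payload": {
  "rows": [
    [[-0.66,0.02,0.0],[0,0,0.0],0],
    [[-1.4,0.06,0.0],[0,0,0.0],0],
    [[-2.16,0.18,0.0],[0,0,0.0],0],
    [[-2.92,0.36,0.0],[0,0,0.0],0],
    [[-3.66,0.6,0.0],[0,0,0.0],0]
  ]
}}

```text
clock: 3.02
ee_pos: [0.5203, -0.1123, 0.0897]
ee_rot: [1.497, 2.762, -0.0]
ft_force: [-0.2, 0.3, -0.1]
finger_gap: 0.003
finger_force: 0.0
```

Call:
{"api": "arm_command", "payload": {
  "rows": [
    [[-0.38,0.14,0.0],[0,0,0.0],0],
    [[-0.52,0.2,0.0],[0,0,0.0],0],
    [[-0.52,0.2,-1.6],[0,0,0.0],0],
    [[-0.52,0.2,-4.6],[0,0,0.0],0],
    [[-0.52,0.2,-8.1],[0,0,0.0],0]
  ]
}}

```text
clock: 3.43
ee_pos: [0.5227, -0.1141, 0.1702]
ee_rot: [-1.492, -2.759, 0.002]
ft_force: [1.3, -0.4, 0.5]
finger_gap: 0.007
finger_force: 0.0
```

```bash
cat > ang.py <<'E'
from h import *
A=np.array([.595,-.0564])
def blobs(c):
    g=cv2.cvtColor(c["color"],cv2.COLOR_BGR2GRAY)
    res=[]
    for T in range(85,150,5):
        n,l,st,ce=cv2.connectedComponentsWithStats((g>T).astype(np.uint8),connectivity=4)
        for i in range(1,n):
            if 35<st[i,4]<190 and .6<st[i,2]/st[i,3]<1.7 and st[i,4]>.62*st[i,2]*st[i,3]:
                p=onz(c,*ce[i],.083)[:2]-A;rr=np.hypot(*p)
                if .062<rr<.078: res.append((np.arctan2(p[1],p[0]),rr,st[i,4]))
    return np.array(res)
def angle(c):
    b=blobs(c)
    if not len(b): return None
    m=np.angle(np.median(np.exp(1j*b[:,0]).real)+1j*np.median(np.exp(1j*b[:,0]).imag));return round(float(m),4),round(float(np.median(b[:,1])),4),len(b),round(float(np.abs(np.angle(np.exp(1j*(b[:,0]-m)))).max()),3)
def look(names=("top","side")):
    from cell import state,imaging
    for n in names:
        k=state()["clock"];c=imaging.read_camera(n);a=angle(c);print(n,round(k,3),a)
        if a: open("ang.txt","a").write(f"{n} {k} {a[0]}\n")
        np.save(f"pics/last_{n}.npy",{q:c[q] for q in c},allow_pickle=True)
E
python3 - <<'E'
from ang import *
for n in("top","side"): print(n,angle(np.load(f"pics/{n}0.npy",allow_pickle=True).item()))
look()
from plan import *
c=load();p=[.4386,.3314,.25,np.radians(123)]
v=[.47,.05,.25,np.radians(123)]
rows(seg(c,v,5)+seg(v,p,10),.7)
E
```

```text
top (0.3172, 0.0729, 11, 0.01)
side (0.2626, 0.071, 10, 0.009)
top 3.433 (1.18, 0.0724, 7, 0.006)
side 3.483 (1.2187, 0.0681, 5, 0.002)
[[[3.35,0.9,-1.6],[0,0,0.0],0.7],[[6.65,1.8,-3.2],[0,0,0.0],0.7],[[10.0,2.7,-4.8],[0,0,0.0],0.7],[[13.35,3.55,-6.4],[0,0,0.0],0.7],[[16.7,4.45,-8.0],[0,0,0.0],0.7]]
[[[2.5,1.3,0.0],[0,0,0.0],0.7],[[5.05,2.55,0.0],[0,0,0.0],0.7],[[7.55,3.85,0.0],[0,0,0.0],0.7],[[10.1,5.1,0.0],[0,0,0.0],0.7],[[12.65,6.4,0.0],[0,0,0.0],0.7]]
[[[2.5,1.25,0.0],[0,0,0.0],0.7],[[5.05,2.55,0.0],[0,0,0.0],0.7],[[7.55,3.8,0.0],[0,0,0.0],0.7],[[10.1,5.1,0.0],[0,0,0.0],0.7],[[12.6,6.35,0.0],[0,0,0.0],0.7]]
end [0.4386 0.3312 0.25   2.1489]
```

Call:
{"api": "arm_command", "payload": {
  "rows": [
    [[3.35,0.9,-1.6],[0,0,0.0],0.7],
    [[6.65,1.8,-3.2],[0,0,0.0],0.7],
    [[10.0,2.7,-4.8],[0,0,0.0],0.7],
    [[13.35,3.55,-6.4],[0,0,0.0],0.7],
    [[16.7,4.45,-8.0],[0,0,0.0],0.7]
  ]
}}

```text
clock: 3.95
ee_pos: [0.4689, 0.051, 0.2509]
ee_rot: [-1.495, -2.762, 0.001]
ft_force: [0.3, 0.3, 1.0]
finger_gap: 0.355
finger_force: 0.0
```

Call:
{"api": "arm_command", "payload": {
  "rows": [
    [[2.5,1.3,0.0],[0,0,0.0],0.7],
    [[5.05,2.55,0.0],[0,0,0.0],0.7],
    [[7.55,3.85,0.0],[0,0,0.0],0.7],
    [[10.1,5.1,0.0],[0,0,0.0],0.7],
    [[12.65,6.4,0.0],[0,0,0.0],0.7]
  ]
}}

```text
clock: 4.37
ee_pos: [0.4538, 0.1916, 0.2502]
ee_rot: [-1.495, -2.763, 0.002]
ft_force: [1.5, 0.3, -0.7]
finger_gap: 0.699
finger_force: 0.0
```

Call:
{"api": "arm_command", "payload": {
  "rows": [
    [[2.5,1.25,0.0],[0,0,0.0],0.7],
    [[5.05,2.55,0.0],[0,0,0.0],0.7],
    [[7.55,3.8,0.0],[0,0,0.0],0.7],
    [[10.1,5.1,0.0],[0,0,0.0],0.7],
    [[12.6,6.35,0.0],[0,0,0.0],0.7]
  ]
}}

```text
clock: 4.78
ee_pos: [0.4382, 0.332, 0.25]
ee_rot: [-1.495, -2.763, 0.002]
ft_force: [0.3, 0.4, -0.3]
finger_gap: 0.696
finger_force: 0.0
```

```bash
python3 - <<'E'
from ang import *
look()
from cell import imaging
c=imaging.read_camera("wrist");cv2.imwrite("pics/wrist1.png",c["color"]);np.save("pics/w1.npy",{q:c[q] for q in c},allow_pickle=True)
from plan import *
s,c2=sync();print(np.round(c2,4),np.round(c["T"],3).tolist(),c["vertical_fov"],c["cx"],c["cy"])
E
```

```text
top 4.783 (2.4265, 0.0686, 12, 0.004)
side 4.833 None
[0.4375 0.3333 0.2502 2.1537] [[0.833, -0.525, -0.174, 0.391], [0.553, 0.792, 0.258, 0.404], [0.003, -0.311, 0.95, 0.384], [0.0, 0.0, 0.0, 1.0]] 65.70646984690485 284.14980374180846 209.54292684345438
```

View pics/wrist1.png

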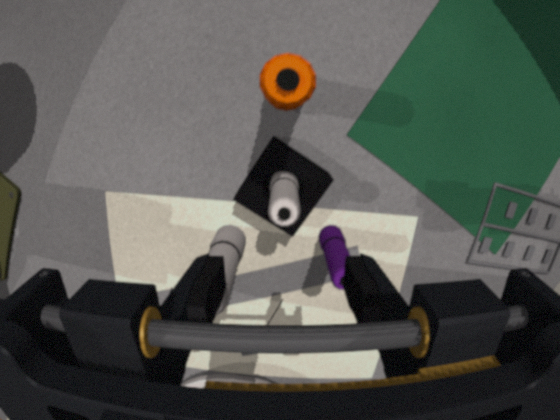

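The wrist view shows the lamp's button at (284,213), centred in the stand. Orange at (288,80), purple at (335,260) and the large aluminium lamp at (228,250) are all clear of the fingers. The disc turns at about 0.92 rad/s, or 6.8 s per turn.

```bash
python3 - <<'E'
from h import *
c=np.load("pics/w1.npy",allow_pickle=True).item()
print(onz(c,284.3,213.5,.125,True).round(4))
t=np.load("pics/top0.npy",allow_pickle=True).item()
p,e=tri(*ray(c,284.3,213.5,True),*ray(t,161.4,262.9));print(p.round(4),e)
q=np.array([[[276,136]],[[333,181]],[[291,236]],[[235,199]]])
for x in q.reshape(-1,2):print(onz(c,*x,.042,True).round(4))
from plan import *
k=load()
g=[.4383,.3315,.085,k[3]]
rows(seg(k,g,5)+[g]*5,[.7]*6+[.2]*4)
E
```

```text
[0.4403 0.3311 0.125 ]
[0.4394 0.3315 0.1265] 0.0010820112357231935
[0.4016 0.3742 0.042 ]
[0.4796 0.3679 0.042 ]
[0.4775 0.2894 0.042 ]
[0.4015 0.2917 0.042 ]
[[[0.0,0.0,3.3],[0,0,0.0],0.7],[[0.0,0.0,6.6],[0,0,0.0],0.7],[[0.05,0.0,9.9],[0,0,0.0],0.7],[[0.05,0.0,13.2],[0,0,0.0],0.7],[[0.05,0.0,16.5],[0,0,0.0],0.7]]
[[[0.0,0.0,0.0],[0,0,0.0],0.7],[[0.0,0.0,0.0],[0,0,0.0],0.2],[[0.0,0.0,0.0],[0,0,0.0],0.2],[[0.0,0.0,0.0],[0,0,0.0],0.2],[[0.0,0.0,0.0],[0,0,0.0],0.2]]
end [0.4384 0.3316 0.085  2.1489]
```

Call:
{"api": "arm_command", "payload": {
  "rows": [
    [[0.0,0.0,3.3],[0,0,0.0],0.7],
    [[0.05,0.0,6.6],[0,0,0.0],0.7],
    [[0.05,0.05,9.9],[0,0,0.0],0.7],
    [[0.05,0.05,13.2],[0,0,0.0],0.7],
    [[0.05,0.05,16.5],[0,0,0.0],0.7]
  ]
}}

```text
clock: 5.35
ee_pos: [0.4393, 0.3294, 0.084]
ee_rot: [1.498, 2.761, -0.002]
ft_force: [0.6, 0.1, -0.3]
finger_gap: 0.702
finger_force: 0.0
```

Call:
{"api": "arm_command", "payload": {
  "rows": [
    [[0,0,0],[0,0,0],0.7],
    [[0,0,0],[0,0,0],0.15],
    [[0,0,0],[0,0,0],0.15],
    [[0,0,0],[0,0,0],0.15],
    [[0,0,0],[0,0,0],0.15]
  ],
  "squeeze": 30
}}

```text
clock: 5.77
ee_pos: [0.4402, 0.332, 0.0877]
ee_rot: [1.496, 2.761, 0.005]
ft_force: [-0.8, 0.2, -0.0]
finger_gap: 0.421
finger_force: 0.0
```

Call:
{"api": "arm_command", "payload": {
  "rows": [
    [[0,0,0],[0,0,0],0.15],
    [[0,0,0],[0,0,0],0.15],
    [[0,0,0],[0,0,0],0.15],
    [[0,0,0],[0,0,0],0.15],
    [[0,0,0],[0,0,0],0.15]
  ]
}}

```text
clock: 6.18
ee_pos: [0.44, 0.3319, 0.087]
ee_rot: [1.496, 2.761, 0.003]
ft_force: [-0.1, -1.4, 8.1]
finger_gap: 0.308
finger_force: 30.0
```

```bash
python3 - <<'E'
from ang import *
look(("top",))
from plan import *
k=load();k[0]+=.0005*.838;k[1]+=.0005*.546
save(k);s,c=sync();print(np.round(c,4),s["finger_gap"],s["finger_force"],s["ft_force"])
E
```

```text
top 6.183 (-2.5595, 0.0674, 13, 0.006)
[0.44   0.3319 0.087  2.1485] 0.30833991679935796 29.998871544376016 [ 0.30110101 -1.12173422  7.64922993]
```

```bash
python3 - <<'E'
from plan import *
k=load();up=[*k[:2],.275,k[3]];w=[.56,.06,.24,k[3]]
rows(seg(k,up,5)+seg(up,w,10),.15)
E
```

```text
[[[0.0,0.0,-3.8],[0,0,0.0],0.15],[[0.0,0.0,-7.6],[0,0,0.0],0.15],[[0.0,0.0,-11.4],[0,0,0.0],0.15],[[0.0,0.0,-15.2],[0,0,0.0],0.15],[[0.0,0.0,-19.0],[0,0,0.0],0.15]]
[[[-2.95,-0.45,0.35],[0,0,0.0],0.15],[[-5.9,-0.95,0.7],[0,0,0.0],0.15],[[-8.8,-1.4,1.05],[0,0,0.0],0.15],[[-11.75,-1.9,1.4],[0,0,0.0],0.15],[[-14.7,-2.35,1.75],[0,0,0.0],0.15]]
[[[-2.95,-0.45,0.35],[0,0,0.0],0.15],[[-5.9,-0.95,0.7],[0,0,0.0],0.15],[[-8.8,-1.4,1.05],[0,0,0.0],0.15],[[-11.75,-1.9,1.4],[0,0,0.0],0.15],[[-14.7,-2.35,1.75],[0,0,0.0],0.15]]
end [0.5601 0.06   0.24   2.1489]
```

Call:
{"api": "arm_command", "payload": {
  "rows": [
    [[0.0,0.0,-3.8],[0,0,0.0],0.15],
    [[0.0,0.0,-7.6],[0,0,0.0],0.15],
    [[0.0,0.0,-11.4],[0,0,0.0],0.15],
    [[0.0,0.0,-15.2],[0,0,0.0],0.15],
    [[0.0,0.0,-19.0],[0,0,0.0],0.15]
  ]
}}

```text
clock: 6.65
ee_pos: [0.4386, 0.3308, 0.2776]
ee_rot: [-1.496, -2.762, 0.001]
ft_force: [1.6, 0.2, -0.8]
finger_gap: 0.307
finger_force: 30.0
```

Call:
{"api": "arm_command", "payload": {
  "rows": [
    [[-2.95,-0.45,0.35],[0,0,0.0],0.15],
    [[-5.9,-0.95,0.7],[0,0,0.0],0.15],
    [[-8.8,-1.4,1.05],[0,0,0.0],0.15],
    [[-11.75,-1.9,1.4],[0,0,0.0],0.15],
    [[-14.7,-2.35,1.75],[0,0,0.0],0.15]
  ]
}}

```text
clock: 7.07
ee_pos: [0.4998, 0.1938, 0.2583]
ee_rot: [1.496, 2.762, -0.001]
ft_force: [1.1, 0.2, -1.5]
finger_gap: 0.312
finger_force: 30.0
```

Call:
{"api": "arm_command", "payload": {
  "rows": [
    [[-2.95,-0.45,0.35],[0,0,0.0],0.15],
    [[-5.9,-0.95,0.7],[0,0,0.0],0.15],
    [[-8.8,-1.4,1.05],[0,0,0.0],0.15],
    [[-11.75,-1.9,1.4],[0,0,0.0],0.15],
    [[-14.7,-2.35,1.75],[0,0,0.0],0.15]
  ]
}}

```text
clock: 7.48
ee_pos: [0.5604, 0.0578, 0.2406]
ee_rot: [-1.496, -2.762, 0.001]
ft_force: [0.2, 1.1, -1.4]
finger_gap: 0.306
finger_force: 30.0
```

```bash
python3 - <<'E'
from ang import *
look()
from plan import *
s,c=sync();print(np.round(c,4),s["finger_gap"],s["finger_force"],s["ft_force"])
ims=[np.load(f"pics/last_{n}.npy",allow_pickle=True).item()["color"] for n in("top","side")]
a=cv2.resize(ims[0][120:270,200:380],None,fx=2.2,fy=2.2,interpolation=2);b=cv2.resize(ims[1][60:260,180:360],None,fx=2.2,fy=2.2,interpolation=2)
h=max(a.shape[0],b.shape[0]);a=cv2.copyMakeBorder(a,0,h-a.shape[0],0,0,0);b=cv2.copyMakeBorder(b,0,h-b.shape[0],0,0,0)
cv2.imwrite("pics/hold.png",np.hstack([a,b]))
E
```

```text
top 7.483 None
side 7.533 None
[0.5617 0.0522 0.2394 2.1391] 0.3045836832761461 29.99652497470379 [-0.99858413 -0.19958381 -1.79003884]
```

View pics/hold.png

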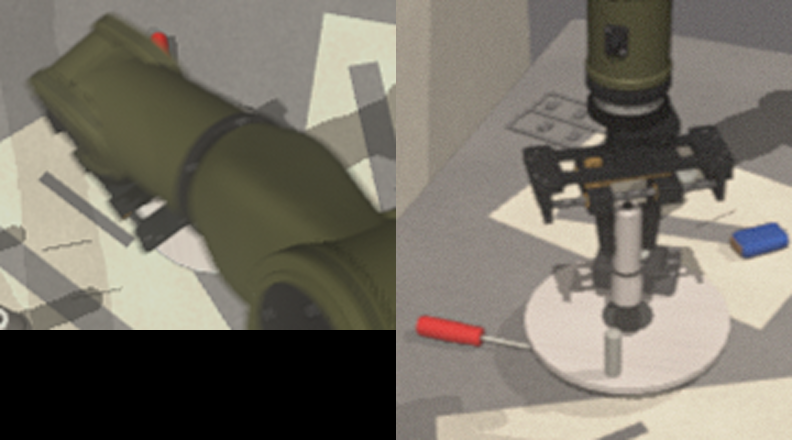

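The lamp hangs upright and firm between the jaws. The post top shows at side pixel (278.6,212), and the arm hides the hatch from above.

```bash
python3 - <<'E'
from ang import *
from scipy.optimize import least_squares
s=np.load("pics/last_side.npy",allow_pickle=True).item()
p=onz(s,278.6,212,.104)[:2]-A;print("post",np.hypot(*p),np.arctan2(p[1],p[0]),"hatch",(np.arctan2(p[1],p[0])+np.pi)%(2*np.pi))
D=[l.split() for l in open("ang.txt")];print(D)
# top points, pos
T=[(0.317,.0729,None),(1.18,.0724,3.433),(2.4265,.0686,4.783),(3.7237,.0674,6.183)]
P=np.array([[r*np.cos(a),r*np.sin(a)] for a,r,_ in T])
f_=lambda x:np.hypot(P[:,0]-x[0],P[:,1]-x[1])-.07
r_=least_squares(f_,[0,0]);print(r_.x,r_.fun)
a=np.unwrap(np.arctan2(P[:,1]-r_.x[1],P[:,0]-r_.x[0]));print(a,np.diff(a)[1:]/[1.35,1.4])
E
```

```text
post 0.10282355937826329 1.7491071578992146 hatch 4.890699811489007
[['top', '3.4333', '1.18'], ['side', '3.4833', '1.2187'], ['top', '4.7833', '2.4265'], ['top', '6.1833', '-2.5595']]
[0.00263744 0.00123884] [ 8.70100205e-06  2.77418796e-04 -1.70075673e-04  2.85393188e-04]
[0.31192951 1.20798832 2.46466914 3.71779237] [0.93087468 0.89508802]
```

```bash
cat > follow.py <<'E'
from plan import *
from scipy.optimize import least_squares
C=np.array([.5965,-.0558]);Z=.184
def model(x,t,t0=6.183):
    th,w,I=x;a=.0002/I;b=.0001/I;d=np.asarray(t)-t0;return th+(w+b/a)*(1-np.exp(-a*d))/a-b/a*d
def speed(x,t,t0=6.183):
    th,w,I=x;a=.0002/I;b=.0001/I;return (w+b/a)*np.exp(-a*(t-t0))-b/a
def fit(obs):  # (t, theta, sigma)
    o=np.array(obs);return least_squares(lambda x:np.r_[(model(x,o[:,0])-o[:,1])/o[:,2],(x[2]-.0105)/.0025],[3.72,.88,.0105],x_scale=[1,1,.01]).x
def hatch(x,t):
    a=model(x,t);return C+.07*np.array([np.cos(a),np.sin(a)])
OBS=[(3.433,1.208,.01),(4.783,2.4647,.01),(6.183,3.7178,.01),(7.533,4.891,.02)]
def run(x,n,nb,t0,z=Z):
    k=load();h0=hatch(x,t0);off=np.array(k[:2])-h0;dz=k[2]-z;tr=[]
    for i in range(1,n+1):
        u=min(1,i/nb);s=1-u*u*(3-2*u);v=min(1,max(0,(i/nb-.3)/.7));sz=1-v*v*(3-2*v)
        tr.append([*(hatch(x,t0+i/12)+off*s),z+dz*sz,k[3]])
    rows(tr,.15)
E
python3 - <<'E'
from follow import *
x=fit(OBS);print(x,[model(x,o[0])-o[1] for o in OBS])
s,c=sync();t=s["clock"];print(t,np.round(c,4),model(x,t),speed(x,t))
run(x,15,15,t)
E
```

```text
[3.72011397 0.87914933 0.01113005] [np.float64(-0.000818148730886259), np.float64(0.00011316003489225679), np.float64(0.0023139723109601995), np.float64(-0.006435934459615211)]
7.5833 [0.5617 0.0522 0.2394 2.1391] 4.927092081858074 0.8448794277041074
[[[-0.4,0.4,0.0],[0,0,0.0],0.15],[[-1.15,0.65,0.0],[0,0,0.0],0.15],[[-2.25,0.8,0.0],[0,0,0.0],0.15],[[-3.65,0.9,0.0],[0,0,0.0],0.15],[[-5.2,0.9,0.05],[0,0,0.0],0.15]]
[[[-1.65,-0.05,0.25],[0,0,0.0],0.15],[[-3.4,-0.15,0.75],[0,0,0.0],0.15],[[-5.15,-0.25,1.4],[0,0,0.0],0.15],[[-6.85,-0.3,2.15],[0,0,0.0],0.15],[[-8.4,-0.4,2.95],[0,0,0.0],0.15]]
[[[-1.35,-0.05,0.8],[0,0,0.0],0.15],[[-2.45,0.0,1.5],[0,0,0.0],0.15],[[-3.2,0.1,2.05],[0,0,0.0],0.15],[[-3.6,0.3,2.45],[0,0,0.0],0.15],[[-3.55,0.6,2.6],[0,0,0.0],0.15]]
end [ 0.663  -0.0776  0.184   2.1489]
```

Call:
{"api": "arm_command", "payload": {
  "rows": [
    [[-0.4,0.4,0.0],[0,0,0.0],0.15],
    [[-1.15,0.65,0.0],[0,0,0.0],0.15],
    [[-2.25,0.8,0.0],[0,0,0.0],0.15],
    [[-3.65,0.9,0.0],[0,0,0.0],0.15],
    [[-5.2,0.9,0.05],[0,0,0.0],0.15]
  ]
}}

```text
clock: 8.0
ee_pos: [0.5972, 0.0217, 0.2407]
ee_rot: [1.492, 2.764, 0.001]
ft_force: [0.9, -0.4, -1.9]
finger_gap: 0.309
finger_force: 30.0
```

Call:
{"api": "arm_command", "payload": {
  "rows": [
    [[-1.65,-0.05,0.25],[0,0,0.0],0.15],
    [[-3.4,-0.15,0.75],[0,0,0.0],0.15],
    [[-5.15,-0.25,1.4],[0,0,0.0],0.15],
    [[-6.85,-0.3,2.15],[0,0,0.0],0.15],
    [[-8.4,-0.4,2.95],[0,0,0.0],0.15]
  ]
}}

```text
clock: 8.42
ee_pos: [0.64, -0.0527, 0.2104]
ee_rot: [1.495, 2.762, 0.0]
ft_force: [-0.2, -0.3, -1.1]
finger_gap: 0.308
finger_force: 30.0
```

Call:
{"api": "arm_command", "payload": {
  "rows": [
    [[-1.35,-0.05,0.8],[0,0,0.0],0.15],
    [[-2.45,0.0,1.5],[0,0,0.0],0.15],
    [[-3.2,0.1,2.05],[0,0,0.0],0.15],
    [[-3.6,0.3,2.45],[0,0,0.0],0.15],
    [[-3.55,0.6,2.6],[0,0,0.0],0.15]
  ]
}}

```text
clock: 8.83
ee_pos: [0.6634, -0.079, 0.1837]
ee_rot: [-1.497, -2.761, 0.001]
ft_force: [-1.0, -0.0, -1.3]
finger_gap: 0.311
finger_force: 30.0
```

```bash
cat > snap.py <<'E'
from ang import *
from follow import *
from cell import state,imaging
def snap(name,x):
    k0=state()["clock"];s=imaging.read_camera("side");k1=state()["clock"];w=imaging.read_camera("wrist")
    np.save("pics/s_.npy",dict(s),allow_pickle=True);np.save("pics/w_.npy",dict(w),allow_pickle=True)
    th=model(x,k0)+np.pi;pp=[*(C+.1*np.array([np.cos(th),np.sin(th)])),.104];hp=[*hatch(x,k0),.083]
    print("side",k0,"pred post px",np.round(proj(s,pp),1),"hatch px",np.round(proj(s,hp),1),"wrist",k1)
    a=cv2.resize(s["color"][130:270,210:360],None,fx=2.6,fy=2.6,interpolation=2)
    b=cv2.resize(w["color"][0:364],None,fx=.72,fy=.72)
    b=cv2.resize(w["color"],None,fx=400/560,fy=400/560);h=max(a.shape[0],b.shape[0])
    pad=lambda q:cv2.copyMakeBorder(q,0,h-q.shape[0],0,0,0)
    cv2.imwrite(f"pics/{name}.png",np.hstack([pad(a),pad(b)]))
    st,c=sync();print(st["clock"],np.round(c,4),st["ft_force"],"hatch",hatch(x,st["clock"]).round(4))
E
python3 - <<'E'
from snap import *
snap("f1",fit(OBS))
E
```

```text
side 8.8333 pred post px [317.9 201. ] hatch px [262.9 181.1] wrist 8.8833
8.9333 [ 0.6635 -0.0764  0.1846  2.1505] [ 0.44225297  0.70064334 -1.38480655] hatch [ 0.6645 -0.0723]
```

View pics/f1.png

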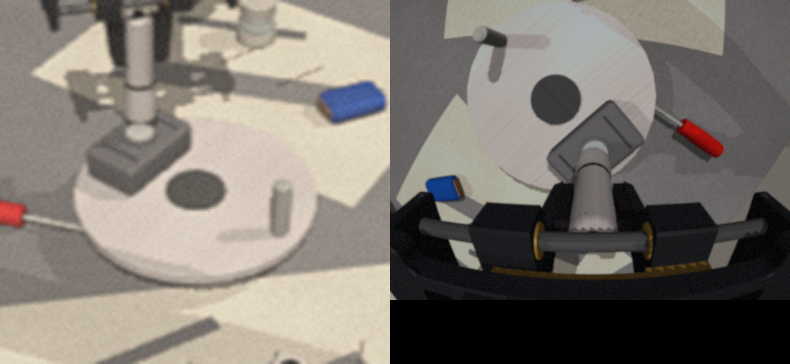

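The prediction matches. In the side view the post top is at (319,201), predicted (318,201), and the hatch is at (263.5,182) directly under the lens, predicted (263,181). I'll follow now.

```bash
sed -i 's/(7.533,4.891,.02)\]/(7.533,4.891,.02),(8.833,5.965,.02)]/' follow.py; python3 - <<'E'
from h import *
from follow import *
s=np.load("pics/s_.npy",allow_pickle=True).item()
p=onz(s,318.8,201.2,.104)[:2]-C;print("hatch ang by post",(np.arctan2(p[1],p[0])+np.pi)%(2*np.pi),np.hypot(*p))
x=fit(OBS);t=sync()[0]["clock"];print(x,model(x,8.8333),t)
run(x,25,6,t)
E
```

```text
hatch ang by post 5.972948067164413 0.10203198696574953
[3.72016286 0.8792569  0.01115846] 5.964993788515003 8.9333
[[[0.35,0.35,0.0],[0,0,0.0],0.15],[[0.8,0.75,0.0],[0,0,0.0],0.15],[[1.25,1.15,0.0],[0,0,0.0],0.15],[[1.75,1.5,0.0],[0,0,0.0],0.15],[[2.2,1.8,0.0],[0,0,0.0],0.15]]
[[[0.45,0.25,0.0],[0,0,0.0],0.15],[[0.9,0.4,0.0],[0,0,0.0],0.15],[[1.35,0.55,0.0],[0,0,0.0],0.15],[[1.8,0.65,0.0],[0,0,0.0],0.15],[[2.25,0.75,0.0],[0,0,0.0],0.15]]
[[[0.45,0.05,0.0],[0,0,0.0],0.15],[[0.9,0.05,0.0],[0,0,0.0],0.15],[[1.4,0.05,0.0],[0,0,0.0],0.15],[[1.85,0.05,0.0],[0,0,0.0],0.15],[[2.3,-0.05,0.0],[0,0,0.0],0.15]]
[[[0.45,-0.1,0.0],[0,0,0.0],0.15],[[0.85,-0.2,0.0],[0,0,0.0],0.15],[[1.3,-0.35,0.0],[0,0,0.0],0.15],[[1.7,-0.55,0.0],[0,0,0.0],0.15],[[2.1,-0.75,0.0],[0,0,0.0],0.15]]
[[[0.4,-0.25,0.0],[0,0,0.0],0.15],[[0.75,-0.5,0.0],[0,0,0.0],0.15],[[1.1,-0.75,0.0],[0,0,0.0],0.15],[[1.45,-1.05,0.0],[0,0,0.0],0.15],[[1.75,-1.4,0.0],[0,0,0.0],0.15]]
end [0.608  0.013  0.184  2.1489]
```

Call:
{"api": "arm_command", "payload": {
  "rows": [
    [[0.35,0.35,0.0],[0,0,0.0],0.15],
    [[0.8,0.75,0.0],[0,0,0.0],0.15],
    [[1.25,1.15,0.0],[0,0,0.0],0.15],
    [[1.75,1.5,0.0],[0,0,0.0],0.15],
    [[2.2,1.8,0.0],[0,0,0.0],0.15]
  ]
}}

```text
clock: 9.35
ee_pos: [0.6664, -0.0483, 0.1851]
ee_rot: [1.494, 2.763, 0.001]
ft_force: [-0.7, -0.8, 0.2]
finger_gap: 0.305
finger_force: 30.0
```

Call:
{"api": "arm_command", "payload": {
  "rows": [
    [[0.45,0.25,0.0],[0,0,0.0],0.15],
    [[0.9,0.4,0.0],[0,0,0.0],0.15],
    [[1.35,0.55,0.0],[0,0,0.0],0.15],
    [[1.8,0.65,0.0],[0,0,0.0],0.15],
    [[2.25,0.75,0.0],[0,0,0.0],0.15]
  ]
}}

```text
clock: 9.77
ee_pos: [0.6601, -0.0267, 0.1847]
ee_rot: [1.496, 2.762, -0.0]
ft_force: [-0.5, -0.4, -1.4]
finger_gap: 0.312
finger_force: 30.0
```

Call:
{"api": "arm_command", "payload": {
  "rows": [
    [[0.45,0.05,0.0],[0,0,0.0],0.15],
    [[0.9,0.05,0.0],[0,0,0.0],0.15],
    [[1.4,0.05,0.0],[0,0,0.0],0.15],
    [[1.85,0.05,0.0],[0,0,0.0],0.15],
    [[2.3,-0.05,0.0],[0,0,0.0],0.15]
  ]
}}

```text
clock: 10.18
ee_pos: [0.6472, -0.0075, 0.1848]
ee_rot: [1.496, 2.762, 0.0]
ft_force: [-0.3, 0.3, -1.2]
finger_gap: 0.31
finger_force: 30.0
```

Call:
{"api": "arm_command", "payload": {
  "rows": [
    [[0.45,-0.1,0.0],[0,0,0.0],0.15],
    [[0.85,-0.2,0.0],[0,0,0.0],0.15],
    [[1.3,-0.35,0.0],[0,0,0.0],0.15],
    [[1.7,-0.55,0.0],[0,0,0.0],0.15],
    [[2.1,-0.75,0.0],[0,0,0.0],0.15]
  ]
}}

```text
clock: 10.6
ee_pos: [0.6292, 0.0057, 0.1847]
ee_rot: [1.496, 2.762, -0.0]
ft_force: [0.4, -0.9, -1.6]
finger_gap: 0.309
finger_force: 30.0
```

Call:
{"api": "arm_command", "payload": {
  "rows": [
    [[0.4,-0.25,0.0],[0,0,0.0],0.15],
    [[0.75,-0.5,0.0],[0,0,0.0],0.15],
    [[1.1,-0.75,0.0],[0,0,0.0],0.15],
    [[1.45,-1.05,0.0],[0,0,0.0],0.15],
    [[1.75,-1.4,0.0],[0,0,0.0],0.15]
  ]
}}

```text
clock: 11.02
ee_pos: [0.6079, 0.0128, 0.1848]
ee_rot: [1.496, 2.762, 0.0]
ft_force: [0.9, -0.7, -1.0]
finger_gap: 0.307
finger_force: 30.0
```

```bash
python3 - <<'E'
from snap import *
snap("f2",fit(OBS))
E
```

```text
side 11.0167 pred post px [302.9 164.5] hatch px [270.8 207.6] wrist 11.0667
11.1167 [0.6075 0.0126 0.1848 2.1494] [-0.31002557  0.50228538 -1.88425259] hatch [0.6027 0.0139]
```

View pics/f2.png

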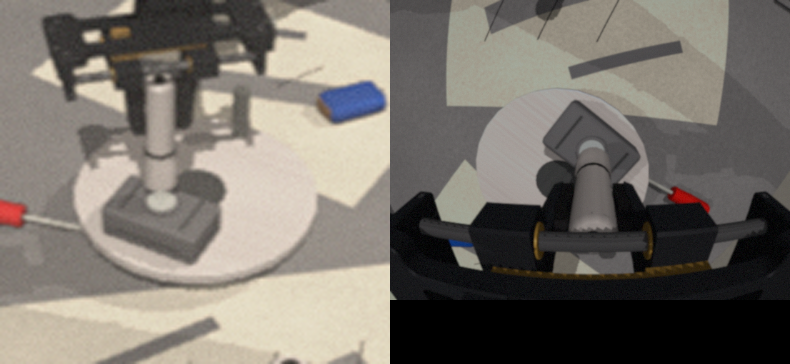

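Still on the mark: hatch at (272,207) against (271,208) predicted, and post at (303,165) against (303,164.5). Continuing.

```bash
sed -i 's/,(8.833,5.965,.02)\]/,(8.833,5.97,.015),(11.017,7.683,.015)]/' follow.py; python3 - <<'E'
from h import *
from follow import *
s=np.load("pics/s_.npy",allow_pickle=True).item()
p=onz(s,303.1,164.6,.104)[:2]-C;print("by post",(np.arctan2(p[1],p[0])+np.pi)%(2*np.pi)+2*np.pi*0,np.hypot(*p))
p=onz(s,271.6,207.4,.083)[:2]-C;print("by hatch",(np.arctan2(p[1],p[0])),np.hypot(*p))
x=fit(OBS);t=sync()[0]["clock"];print(x,model(x,11.017),model(x,11.017)-2*np.pi,t,speed(x,t))
E
```

```text
by post 1.3979424780460992 0.09974530852863249
by hatch 1.4275771267254433 0.06851432187805707
[3.72137753 0.87925451 0.0109366 ] 7.6854921928578595 1.4023068856782732 11.1167 0.7602617868935662
```

```bash
python3 - <<'E'
from follow import *
x=fit(OBS);t=sync()[0]["clock"];run(x,40,5,t)
E
```

```text
[[[0.3,-0.4,0.0],[0,0,0.0],0.15],[[0.65,-0.85,0.0],[0,0,0.0],0.15],[[0.95,-1.35,0.0],[0,0,0.0],0.15],[[1.2,-1.85,0.0],[0,0,0.0],0.15],[[1.4,-2.3,0.0],[0,0,0.0],0.15]]
[[[0.15,-0.4,0.0],[0,0,0.0],0.15],[[0.3,-0.8,0.0],[0,0,0.0],0.15],[[0.35,-1.25,0.0],[0,0,0.0],0.15],[[0.4,-1.7,0.0],[0,0,0.0],0.15],[[0.45,-2.1,0.0],[0,0,0.0],0.15]]
[[[0.0,-0.45,0.0],[0,0,0.0],0.15],[[0.0,-0.85,0.0],[0,0,0.0],0.15],[[-0.05,-1.3,0.0],[0,0,0.0],0.15],[[-0.15,-1.7,0.0],[0,0,0.0],0.15],[[-0.25,-2.15,0.0],[0,0,0.0],0.15]]
[[[-0.1,-0.4,0.0],[0,0,0.0],0.15],[[-0.25,-0.8,0.0],[0,0,0.0],0.15],[[-0.4,-1.2,0.0],[0,0,0.0],0.15],[[-0.6,-1.55,0.0],[0,0,0.0],0.15],[[-0.8,-1.9,0.0],[0,0,0.0],0.15]]
[[[-0.25,-0.35,0.0],[0,0,0.0],0.15],[[-0.5,-0.7,0.0],[0,0,0.0],0.15],[[-0.8,-1.0,0.0],[0,0,0.0],0.15],[[-1.1,-1.3,0.0],[0,0,0.0],0.15],[[-1.4,-1.6,0.0],[0,0,0.0],0.15]]
[[[-0.3,-0.25,0.0],[0,0,0.0],0.15],[[-0.65,-0.5,0.0],[0,0,0.0],0.15],[[-1.0,-0.7,0.0],[0,0,0.0],0.15],[[-1.35,-0.9,0.0],[0,0,0.0],0.15],[[-1.75,-1.1,0.0],[0,0,0.0],0.15]]
[[[-0.35,-0.15,0.0],[0,0,0.0],0.15],[[-0.75,-0.25,0.0],[0,0,0.0],0.15],[[-1.15,-0.4,0.0],[0,0,0.0],0.15],[[-1.55,-0.45,0.0],[0,0,0.0],0.15],[[-1.95,-0.5,0.0],[0,0,0.0],0.15]]
[[[-0.4,-0.05,0.0],[0,0,0.0],0.15],[[-0.8,-0.1,0.0],[0,0,0.0],0.15],[[-1.2,-0.05,0.0],[0,0,0.0],0.15],[[-1.6,-0.05,0.0],[0,0,0.0],0.15],[[-2.0,0.0,0.0],[0,0,0.0],0.15]]
end [ 0.5449 -0.1034  0.184   2.1489]
```

Call:
{"api": "arm_command", "payload": {
  "rows": [
    [[0.3,-0.4,0.0],[0,0,0.0],0.15],
    [[0.65,-0.85,0.0],[0,0,0.0],0.15],
    [[0.95,-1.35,0.0],[0,0,0.0],0.15],
    [[1.2,-1.85,0.0],[0,0,0.0],0.15],
    [[1.4,-2.3,0.0],[0,0,0.0],0.15]
  ]
}}

```text
clock: 11.53
ee_pos: [0.5806, 0.0116, 0.1847]
ee_rot: [-1.496, -2.762, 0.001]
ft_force: [-0.5, 0.3, -0.5]
finger_gap: 0.307
finger_force: 30.0
```

Call:
{"api": "arm_command", "payload": {
  "rows": [
    [[0.15,-0.4,0.0],[0,0,0.0],0.15],
    [[0.3,-0.8,0.0],[0,0,0.0],0.15],
    [[0.35,-1.25,0.0],[0,0,0.0],0.15],
    [[0.4,-1.7,0.0],[0,0,0.0],0.15],
    [[0.45,-2.1,0.0],[0,0,0.0],0.15]
  ]
}}

```text
clock: 11.95
ee_pos: [0.561, 0.0036, 0.1847]
ee_rot: [1.497, 2.762, -0.0]
ft_force: [-0.2, -0.1, -0.8]
finger_gap: 0.311
finger_force: 30.0
```

Call:
{"api": "arm_command", "payload": {
  "rows": [
    [[0.0,-0.45,0.0],[0,0,0.0],0.15],
    [[0.0,-0.85,0.0],[0,0,0.0],0.15],
    [[-0.05,-1.3,0.0],[0,0,0.0],0.15],
    [[-0.15,-1.7,0.0],[0,0,0.0],0.15],
    [[-0.25,-2.15,0.0],[0,0,0.0],0.15]
  ]
}}

```text
clock: 12.37
ee_pos: [0.5445, -0.0101, 0.1847]
ee_rot: [1.496, 2.762, 0.0]
ft_force: [0.3, 0.3, -0.5]
finger_gap: 0.304
finger_force: 30.0
```

Call:
{"api": "arm_command", "payload": {
  "rows": [
    [[-0.1,-0.4,0.0],[0,0,0.0],0.15],
    [[-0.25,-0.8,0.0],[0,0,0.0],0.15],
    [[-0.4,-1.2,0.0],[0,0,0.0],0.15],
    [[-0.6,-1.55,0.0],[0,0,0.0],0.15],
    [[-0.8,-1.9,0.0],[0,0,0.0],0.15]
  ]
}}

```text
clock: 12.78
ee_pos: [0.533, -0.0274, 0.1847]
ee_rot: [1.496, 2.762, -0.0]
ft_force: [-0.7, -0.7, -1.0]
finger_gap: 0.303
finger_force: 30.0
```

Call:
{"api": "arm_command", "payload": {
  "rows": [
    [[-0.25,-0.35,0.0],[0,0,0.0],0.15],
    [[-0.5,-0.7,0.0],[0,0,0.0],0.15],
    [[-0.8,-1.0,0.0],[0,0,0.0],0.15],
    [[-1.1,-1.3,0.0],[0,0,0.0],0.15],
    [[-1.4,-1.6,0.0],[0,0,0.0],0.15]
  ]
}}

```text
clock: 13.2
ee_pos: [0.5274, -0.0479, 0.1847]
ee_rot: [1.496, 2.762, 0.0]
ft_force: [-0.5, -1.0, -0.9]
finger_gap: 0.31
finger_force: 30.0
```

Call:
{"api": "arm_command", "payload": {
  "rows": [
    [[-0.3,-0.25,0.0],[0,0,0.0],0.15],
    [[-0.65,-0.5,0.0],[0,0,0.0],0.15],
    [[-1.0,-0.7,0.0],[0,0,0.0],0.15],
    [[-1.35,-0.9,0.0],[0,0,0.0],0.15],
    [[-1.75,-1.1,0.0],[0,0,0.0],0.15]
  ]
}}

```text
clock: 13.62
ee_pos: [0.5279, -0.0684, 0.1847]
ee_rot: [1.496, 2.762, 0.0]
ft_force: [0.4, 0.4, -1.1]
finger_gap: 0.308
finger_force: 30.0
```

Call:
{"api": "arm_command", "payload": {
  "rows": [
    [[-0.35,-0.15,0.0],[0,0,0.0],0.15],
    [[-0.75,-0.25,0.0],[0,0,0.0],0.15],
    [[-1.15,-0.4,0.0],[0,0,0.0],0.15],
    [[-1.55,-0.45,0.0],[0,0,0.0],0.15],
    [[-1.95,-0.5,0.0],[0,0,0.0],0.15]
  ]
}}

```text
clock: 14.03
ee_pos: [0.5345, -0.0876, 0.1847]
ee_rot: [1.496, 2.762, -0.0]
ft_force: [-1.2, 0.2, -0.7]
finger_gap: 0.307
finger_force: 30.0
```

Call:
{"api": "arm_command", "payload": {
  "rows": [
    [[-0.4,-0.05,0.0],[0,0,0.0],0.15],
    [[-0.8,-0.1,0.0],[0,0,0.0],0.15],
    [[-1.2,-0.05,0.0],[0,0,0.0],0.15],
    [[-1.6,-0.05,0.0],[0,0,0.0],0.15],
    [[-2.0,0.0,0.0],[0,0,0.0],0.15]
  ]
}}

```text
clock: 14.45
ee_pos: [0.5454, -0.1042, 0.1847]
ee_rot: [1.496, 2.762, -0.0]
ft_force: [-0.1, 0.7, -1.4]
finger_gap: 0.309
finger_force: 30.0
```

```bash
python3 - <<'E'
from snap import *
snap("f3",fit(OBS))
E
```

```text
side 14.45 pred post px [246.8 195. ] hatch px [309.7 185. ] wrist 14.5
14.55 [ 0.5457 -0.1046  0.1847  2.1477] [-0.22357854  0.1664284  -0.95081304] hatch [ 0.5484 -0.1067]
```

View pics/f3.png

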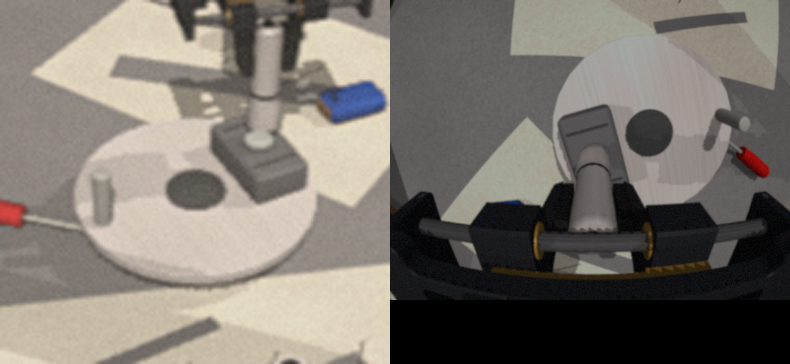

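Hatch at (310,184) against (309.7,185) predicted, and post at about (248.8,197.3) against (247,195). The disc is slightly ahead of the model, by a few mm. I'll update the fit and go on.

```bash
python3 - <<'E'
from h import *
from follow import *
s=np.load("pics/s_.npy",allow_pickle=True).item()
p=onz(s,248.8,197.3,.104)[:2]-C;a1=(np.arctan2(p[1],p[0])+3*np.pi)
p2=onz(s,310,183.8,.083)[:2]-C;a2=np.arctan2(p2[1],p2[0])+4*np.pi
x=fit(OBS);print(a1,np.hypot(*p),a2,np.hypot(*p2),model(x,14.45))
x=fit(OBS+[(14.45,(a1+a2)/2,.012)]);t=sync()[0]["clock"];print(x,model(x,14.45),t,speed(x,t))
run(x,30,6,t)
E
```

```text
10.270444755928585 0.0991840084063068 10.22531622570045 0.0730094048062984 10.170113278240057
[3.71498459 0.87879957 0.01220821] 10.241846417688791 14.55 0.7021860122078121
[[[-0.45,0.15,0.0],[0,0,0.0],0.15],[[-1.0,0.35,0.0],[0,0,0.0],0.15],[[-1.6,0.6,0.0],[0,0,0.0],0.15],[[-2.2,0.85,0.0],[0,0,0.0],0.15],[[-2.7,1.15,0.0],[0,0,0.0],0.15]]
[[[-0.4,0.25,0.0],[0,0,0.0],0.15],[[-0.75,0.5,0.0],[0,0,0.0],0.15],[[-1.05,0.75,0.0],[0,0,0.0],0.15],[[-1.3,1.05,0.0],[0,0,0.0],0.15],[[-1.55,1.35,0.0],[0,0,0.0],0.15]]
[[[-0.25,0.3,0.0],[0,0,0.0],0.15],[[-0.5,0.65,0.0],[0,0,0.0],0.15],[[-0.7,1.0,0.0],[0,0,0.0],0.15],[[-0.85,1.35,0.0],[0,0,0.0],0.15],[[-1.05,1.7,0.0],[0,0,0.0],0.15]]
[[[-0.15,0.35,0.0],[0,0,0.0],0.15],[[-0.25,0.75,0.0],[0,0,0.0],0.15],[[-0.35,1.15,0.0],[0,0,0.0],0.15],[[-0.45,1.5,0.0],[0,0,0.0],0.15],[[-0.5,1.9,0.0],[0,0,0.0],0.15]]
[[[0.0,0.4,0.0],[0,0,0.0],0.15],[[-0.05,0.8,0.0],[0,0,0.0],0.15],[[-0.05,1.15,0.0],[0,0,0.0],0.15],[[0.0,1.55,0.0],[0,0,0.0],0.15],[[0.05,1.95,0.0],[0,0,0.0],0.15]]
[[[0.05,0.35,0.0],[0,0,0.0],0.15],[[0.15,0.75,0.0],[0,0,0.0],0.15],[[0.3,1.1,0.0],[0,0,0.0],0.15],[[0.4,1.45,0.0],[0,0,0.0],0.15],[[0.55,1.8,0.0],[0,0,0.0],0.15]]
end [ 0.6558 -0.0931  0.184   2.1489]
```

Call:
{"api": "arm_command", "payload": {
  "rows": [
    [[-0.45,0.15,0.0],[0,0,0.0],0.15],
    [[-1.0,0.35,0.0],[0,0,0.0],0.15],
    [[-1.6,0.6,0.0],[0,0,0.0],0.15],
    [[-2.2,0.85,0.0],[0,0,0.0],0.15],
    [[-2.7,1.15,0.0],[0,0,0.0],0.15]
  ]
}}

```text
clock: 14.97
ee_pos: [0.5703, -0.121, 0.1847]
ee_rot: [1.497, 2.762, -0.0]
ft_force: [0.2, 0.5, -0.8]
finger_gap: 0.308
finger_force: 30.0
```

Call:
{"api": "arm_command", "payload": {
  "rows": [
    [[-0.4,0.25,0.0],[0,0,0.0],0.15],
    [[-0.75,0.5,0.0],[0,0,0.0],0.15],
    [[-1.05,0.75,0.0],[0,0,0.0],0.15],
    [[-1.3,1.05,0.0],[0,0,0.0],0.15],
    [[-1.55,1.35,0.0],[0,0,0.0],0.15]
  ]
}}

```text
clock: 15.38
ee_pos: [0.5896, -0.1258, 0.1847]
ee_rot: [-1.496, -2.762, 0.0]
ft_force: [0.1, 0.3, -0.8]
finger_gap: 0.307
finger_force: 30.0
```

Call:
{"api": "arm_command", "payload": {
  "rows": [
    [[-0.25,0.3,0.0],[0,0,0.0],0.15],
    [[-0.5,0.65,0.0],[0,0,0.0],0.15],
    [[-0.7,1.0,0.0],[0,0,0.0],0.15],
    [[-0.85,1.35,0.0],[0,0,0.0],0.15],
    [[-1.05,1.7,0.0],[0,0,0.0],0.15]
  ]
}}

```text
clock: 15.8
ee_pos: [0.6097, -0.1251, 0.1847]
ee_rot: [-1.496, -2.763, -0.0]
ft_force: [0.9, 0.7, -0.5]
finger_gap: 0.305
finger_force: 30.0
```

Call:
{"api": "arm_command", "payload": {
  "rows": [
    [[-0.15,0.35,0.0],[0,0,0.0],0.15],
    [[-0.25,0.75,0.0],[0,0,0.0],0.15],
    [[-0.35,1.15,0.0],[0,0,0.0],0.15],
    [[-0.45,1.5,0.0],[0,0,0.0],0.15],
    [[-0.5,1.9,0.0],[0,0,0.0],0.15]
  ]
}}

```text
clock: 16.22
ee_pos: [0.6282, -0.1191, 0.1847]
ee_rot: [-1.496, -2.762, 0.0]
ft_force: [0.6, -0.0, -0.3]
finger_gap: 0.302
finger_force: 30.0
```

Call:
{"api": "arm_command", "payload": {
  "rows": [
    [[0.0,0.4,0.0],[0,0,0.0],0.15],
    [[-0.05,0.8,0.0],[0,0,0.0],0.15],
    [[-0.05,1.15,0.0],[0,0,0.0],0.15],
    [[0.0,1.55,0.0],[0,0,0.0],0.15],
    [[0.05,1.95,0.0],[0,0,0.0],0.15]
  ]
}}

```text
clock: 16.63
ee_pos: [0.6443, -0.1078, 0.1847]
ee_rot: [-1.496, -2.762, 0.0]
ft_force: [0.5, 0.6, -1.0]
finger_gap: 0.31
finger_force: 30.0
```

Call:
{"api": "arm_command", "payload": {
  "rows": [
    [[0.05,0.35,0.0],[0,0,0.0],0.15],
    [[0.15,0.75,0.0],[0,0,0.0],0.15],
    [[0.3,1.1,0.0],[0,0,0.0],0.15],
    [[0.4,1.45,0.0],[0,0,0.0],0.15],
    [[0.55,1.8,0.0],[0,0,0.0],0.15]
  ]
}}

```text
clock: 17.05
ee_pos: [0.6563, -0.0933, 0.1847]
ee_rot: [1.496, 2.762, -0.0]
ft_force: [0.3, -0.3, -1.1]
finger_gap: 0.305
finger_force: 30.0
```

```bash
python3 - <<'E'
from snap import *
snap("f4",fit(OBS+[(14.45,10.248,.012)]))
E
```

```text
side 17.05 pred post px [311.2 205.7] hatch px [267.6 178.3] wrist 17.1
17.15 [ 0.6565 -0.0925  0.1848  2.1499] [-0.83842369 -0.16439425 -0.63414226] hatch [ 0.6581 -0.089 ]
```

View pics/f4.png

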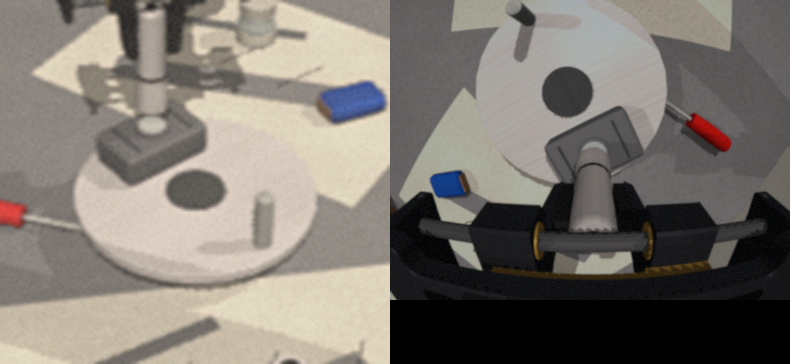

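Still centred, with the hatch at (268.5,179) as predicted. That is about 8 s of unbroken following, so I'll return the lamp.

```bash
python3 - <<'E'
from plan import *
k=load();u=[*k[:2],.275,k[3]];g=[.439,.3316]
a=[*g,.275,k[3]];b=[*g,.125,k[3]];c=[*g,.0865,k[3]]
rows(seg(k,u,5)+seg(u,a,20)+seg(a,b,10)+seg(b,c,10),.15)
E
```

```text
[[[0.0,0.0,-1.8],[0,0,0.0],0.15],[[0.0,0.0,-3.65],[0,0,0.0],0.15],[[0.0,0.0,-5.45],[0,0,0.0],0.15],[[0.0,0.0,-7.3],[0,0,0.0],0.15],[[0.0,0.0,-9.1],[0,0,0.0],0.15]]
[[[2.35,0.25,0.0],[0,0,0.0],0.15],[[4.75,0.5,0.0],[0,0,0.0],0.15],[[7.1,0.75,0.0],[0,0,0.0],0.15],[[9.5,1.0,0.0],[0,0,0.0],0.15],[[11.85,1.25,0.0],[0,0,0.0],0.15]]
[[[2.35,0.25,0.0],[0,0,0.0],0.15],[[4.75,0.5,0.0],[0,0,0.0],0.15],[[7.1,0.75,0.0],[0,0,0.0],0.15],[[9.5,1.0,0.0],[0,0,0.0],0.15],[[11.85,1.3,0.0],[0,0,0.0],0.15]]
[[[2.4,0.25,0.0],[0,0,0.0],0.15],[[4.75,0.5,0.0],[0,0,0.0],0.15],[[7.1,0.75,0.0],[0,0,0.0],0.15],[[9.5,1.0,0.0],[0,0,0.0],0.15],[[11.85,1.25,0.0],[0,0,0.0],0.15]]
[[[2.4,0.25,0.0],[0,0,0.0],0.15],[[4.75,0.5,0.0],[0,0,0.0],0.15],[[7.1,0.75,0.0],[0,0,0.0],0.15],[[9.5,1.0,0.0],[0,0,0.0],0.15],[[11.85,1.25,0.0],[0,0,0.0],0.15]]
[[[0.0,0.0,1.5],[0,0,0.0],0.15],[[0.0,0.0,3.0],[0,0,0.0],0.15],[[0.0,0.0,4.5],[0,0,0.0],0.15],[[0.0,0.0,6.0],[0,0,0.0],0.15],[[0.0,0.0,7.5],[0,0,0.0],0.15]]
[[[0.0,0.0,1.5],[0,0,0.0],0.15],[[0.0,0.0,3.0],[0,0,0.0],0.15],[[0.0,0.0,4.5],[0,0,0.0],0.15],[[0.0,0.0,6.0],[0,0,0.0],0.15],[[0.0,0.0,7.5],[0,0,0.0],0.15]]
[[[0.0,0.0,0.4],[0,0,0.0],0.15],[[0.0,0.0,0.75],[0,0,0.0],0.15],[[0.0,0.0,1.15],[0,0,0.0],0.15],[[0.0,0.0,1.55],[0,0,0.0],0.15],[[0.0,0.0,1.9],[0,0,0.0],0.15]]
[[[0.0,0.0,0.4],[0,0,0.0],0.15],[[0.0,0.0,0.8],[0,0,0.0],0.15],[[0.0,0.0,1.2],[0,0,0.0],0.15],[[0.0,0.0,1.55],[0,0,0.0],0.15],[[0.0,0.0,1.95],[0,0,0.0],0.15]]
end [0.4391 0.3315 0.0865 2.1489]
```

Call:
{"api": "arm_command", "payload": {
  "rows": [
    [[0.0,0.0,-1.8],[0,0,0.0],0.15],
    [[0.0,0.0,-3.65],[0,0,0.0],0.15],
    [[0.0,0.0,-5.45],[0,0,0.0],0.15],
    [[0.0,0.0,-7.3],[0,0,0.0],0.15],
    [[0.0,0.0,-9.1],[0,0,0.0],0.15]
  ]
}}

```text
clock: 17.57
ee_pos: [0.6558, -0.0938, 0.2766]
ee_rot: [-1.496, -2.762, 0.001]
ft_force: [0.5, -0.1, -1.1]
finger_gap: 0.306
finger_force: 30.0
```

Call:
{"api": "arm_command", "payload": {
  "rows": [
    [[2.35,0.25,0.0],[0,0,0.0],0.15],
    [[4.75,0.5,0.0],[0,0,0.0],0.15],
    [[7.1,0.75,0.0],[0,0,0.0],0.15],
    [[9.5,1.0,0.0],[0,0,0.0],0.15],
    [[11.85,1.25,0.0],[0,0,0.0],0.15]
  ]
}}

```text
clock: 17.98
ee_pos: [0.601, 0.0131, 0.2758]
ee_rot: [1.497, 2.762, -0.0]
ft_force: [0.9, 0.2, -0.4]
finger_gap: 0.306
finger_force: 30.0
```

Call:
{"api": "arm_command", "payload": {
  "rows": [
    [[2.35,0.25,0.0],[0,0,0.0],0.15],
    [[4.75,0.5,0.0],[0,0,0.0],0.15],
    [[7.1,0.75,0.0],[0,0,0.0],0.15],
    [[9.5,1.0,0.0],[0,0,0.0],0.15],
    [[11.85,1.3,0.0],[0,0,0.0],0.15]
  ]
}}

```text
clock: 18.4
ee_pos: [0.5471, 0.1195, 0.2758]
ee_rot: [1.496, 2.762, -0.001]
ft_force: [0.9, 0.4, -0.6]
finger_gap: 0.311
finger_force: 30.0
```

Call:
{"api": "arm_command", "payload": {
  "rows": [
    [[2.4,0.25,0.0],[0,0,0.0],0.15],
    [[4.75,0.5,0.0],[0,0,0.0],0.15],
    [[7.1,0.75,0.0],[0,0,0.0],0.15],
    [[9.5,1.0,0.0],[0,0,0.0],0.15],
    [[11.85,1.25,0.0],[0,0,0.0],0.15]
  ]
}}

```text
clock: 18.82
ee_pos: [0.493, 0.2257, 0.2759]
ee_rot: [1.496, 2.762, -0.0]
ft_force: [1.2, -0.6, -0.6]
finger_gap: 0.307
finger_force: 30.0
```

Call:
{"api": "arm_command", "payload": {
  "rows": [
    [[2.4,0.25,0.0],[0,0,0.0],0.15],
    [[4.75,0.5,0.0],[0,0,0.0],0.15],
    [[7.1,0.75,0.0],[0,0,0.0],0.15],
    [[9.5,1.0,0.0],[0,0,0.0],0.15],
    [[11.85,1.25,0.0],[0,0,0.0],0.15]
  ]
}}

```text
clock: 19.23
ee_pos: [0.4388, 0.3317, 0.2758]
ee_rot: [1.496, 2.762, -0.0]
ft_force: [-0.1, 0.5, -1.6]
finger_gap: 0.31
finger_force: 30.0
```

Call:
{"api": "arm_command", "payload": {
  "rows": [
    [[0.0,0.0,1.5],[0,0,0.0],0.15],
    [[0.0,0.0,3.0],[0,0,0.0],0.15],
    [[0.0,0.0,4.5],[0,0,0.0],0.15],
    [[0.0,0.0,6.0],[0,0,0.0],0.15],
    [[0.0,0.0,7.5],[0,0,0.0],0.15]
  ]
}}

```text
clock: 19.65
ee_pos: [0.4395, 0.3308, 0.2002]
ee_rot: [1.496, 2.762, 0.0]
ft_force: [0.1, 0.2, -1.8]
finger_gap: 0.308
finger_force: 30.0
```

```bash
python3 - <<'E'
from h import *
from plan import *
from cell import imaging
s,c=sync();print(s["clock"],np.round(c,4),s["finger_gap"])
w=imaging.read_camera("wrist");d=imaging.read_camera("side")
a=cv2.resize(w["color"],None,fx=400/560,fy=400/560)
b=cv2.resize(d["color"][230:400,220:370],None,fx=2.4,fy=2.4,interpolation=2)
h=max(a.shape[0],b.shape[0]);pad=lambda q:cv2.copyMakeBorder(q,0,h-q.shape[0],0,0,0)
cv2.imwrite("pics/place.png",np.hstack([pad(a),pad(b)]))
E
```

```text
19.65 [0.4395 0.3308 0.2002 2.1488] 0.30799217719513555
```

View pics/place.png

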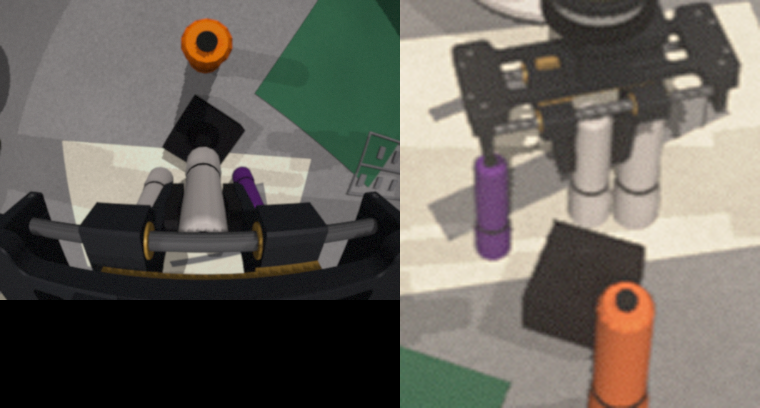

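The lamp hangs upright over the stand, with purple, orange and the large lamp undisturbed. Lowering.

Call:
{"api": "arm_command", "payload": {
  "rows": [
    [[0.0,0.0,1.5],[0,0,0.0],0.15],
    [[0.0,0.0,3.0],[0,0,0.0],0.15],
    [[0.0,0.0,4.5],[0,0,0.0],0.15],
    [[0.0,0.0,6.0],[0,0,0.0],0.15],
    [[0.0,0.0,7.5],[0,0,0.0],0.15]
  ]
}}

```text
clock: 20.17
ee_pos: [0.4401, 0.3314, 0.1261]
ee_rot: [1.496, 2.761, 0.003]
ft_force: [0.2, -0.5, -0.3]
finger_gap: 0.306
finger_force: 30.0
```

Call:
{"api": "arm_command", "payload": {
  "rows": [
    [[0.0,0.0,0.4],[0,0,0.0],0.15],
    [[0.0,0.0,0.75],[0,0,0.0],0.15],
    [[0.0,0.0,1.15],[0,0,0.0],0.15],
    [[0.0,0.0,1.55],[0,0,0.0],0.15],
    [[0.0,0.0,1.9],[0,0,0.0],0.15]
  ]
}}

```text
clock: 20.58
ee_pos: [0.4398, 0.3313, 0.1071]
ee_rot: [1.496, 2.762, 0.002]
ft_force: [0.4, 0.9, -0.8]
finger_gap: 0.311
finger_force: 30.0
```

Call:
{"api": "arm_command", "payload": {
  "rows": [
    [[0.0,0.0,0.5],[0,0,0.0],0.15],
    [[0.0,0.0,0.9],[0,0,0.0],0.15],
    [[0.0,0.0,1.3],[0,0,0.0],0.15],
    [[0.0,0.0,1.65],[0,0,0.0],0.15],
    [[0.0,0.0,1.9],[0,0,0.0],0.15]
  ]
}}

```text
clock: 21.0
ee_pos: [0.4393, 0.3309, 0.0872]
ee_rot: [-1.496, -2.762, 0.001]
ft_force: [-0.1, 0.7, -1.8]
finger_gap: 0.308
finger_force: 30.0
```

Call:
{"api": "arm_command", "payload": {
  "rows": [
    [[0,0,0.05],[0,0,0],0.15],
    [[0,0,0.1],[0,0,0],0.15],
    [[0,0,0.1],[0,0,0],0.15],
    [[0,0,0.1],[0,0,0],0.15],
    [[0,0,0.1],[0,0,0],0.15]
  ]
}}

```text
clock: 21.42
ee_pos: [0.4394, 0.3309, 0.087]
ee_rot: [1.496, 2.762, -0.0]
ft_force: [-1.1, -1.0, 4.3]
finger_gap: 0.308
finger_force: 30.0
```

Contact with the hole floor (about 5 N). Opening gently, then straight up.

Call:
{"api": "arm_command", "payload": {
  "rows": [
    [[0,0,0],[0,0,0],0.4],
    [[0,0,0],[0,0,0],0.5],
    [[0,0,0],[0,0,0],0.6],
    [[0,0,0],[0,0,0],0.7],
    [[0,0,0],[0,0,0],0.7]
  ]
}}

```text
clock: 21.83
ee_pos: [0.4395, 0.331, 0.0866]
ee_rot: [1.496, 2.762, 0.0]
ft_force: [0.3, 0.6, -0.4]
finger_gap: 0.661
finger_force: 0.0
```

Call:
{"api": "arm_command", "payload": {
  "rows": [
    [[0,0,0],[0,0,0],0.7],
    [[0,0,-1],[0,0,0],0.7],
    [[0,0,-3],[0,0,0],0.7],
    [[0,0,-5.5],[0,0,0],0.7],
    [[0,0,-8],[0,0,0],0.7]
  ]
}}

```text
clock: 22.25
ee_pos: [0.439, 0.3308, 0.1679]
ee_rot: [-1.495, -2.762, 0.001]
ft_force: [0.3, 0.3, 1.0]
finger_gap: 0.7
finger_force: 0.0
```

Call:
{"api": "arm_command", "payload": {
  "rows": [
    [[0,0,-2.5],[0,0,0],0.7],
    [[0,0,-5],[0,0,0],0.7],
    [[0,0,-7.5],[0,0,0],0.7],
    [[0,0,-9],[0,0,0],0.7],
    [[0,0,-9],[0,0,0],0.7]
  ]
}}

```text
clock: 22.67
ee_pos: [0.4404, 0.3326, 0.2607]
ee_rot: [1.495, 2.76, 0.01]
ft_force: [-0.7, 1.0, -0.5]
finger_gap: 0.7
finger_force: 0.0
```

```bash
python3 - <<'E'
from ang import *
look()
from cell import imaging,state
c=imaging.read_camera("wrist");cv2.imwrite("pics/end.png",cv2.resize(c["color"],(560,420)));s=state();print(s["clock"],s["finger_gap"],s["ft_force"])
E
```

```text
top 22.667 (2.7887, 0.068, 12, 0.007)
side 22.717 None
22.8167 0.696195941579545 [-0.40208029 -0.9250348  -0.33495192]
```

View pics/end.png

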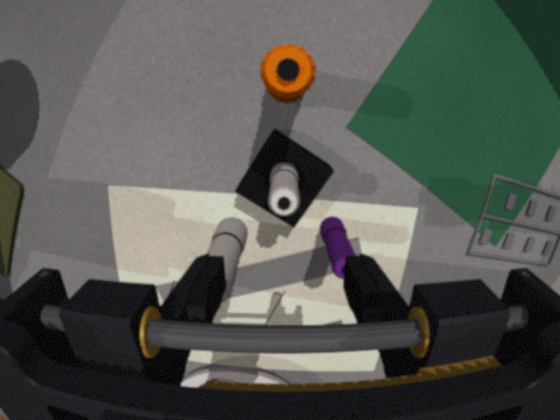

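The lamp stands upright in its hole, button at (284,204), as it was at the start, and its neighbours are unmoved.

```bash
python3 -c "
from cell import r
print(r.sign_off())"
```

```text
the job is handed in; nothing more can be done
None
```

I spun the turntable to about 0.92 rad/s (6.8 s per turn), followed the hatch with the lens for about 8 s (worst error about 8 mm by my estimate) with no sign of touching the housing, put the lamp back upright in its stand, let go, and handed the job in at about 23 s.

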